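Tilt the sprung inspection stage to its index and let it back up

TASK

Under the little microscope, press down the round rubber thumb pad on the free corner of the sprung tilt stage with the fingertips until the stage's pointer lines up with the index clip on the scale, not well past it, and hold it there for at least a second while the picture is taken. Then ease the plate gently back up under the fingers until it rests level again, without letting it snap up, and move clear. Pinch and lift nothing, keep off the circuit board in its nest, and leave the index clip and the other things on the bench as they are.

Things in the scene. Friction and masses are not known exactly. Their poses are not given: they have to be found in the camera images.
- stage: Aluminium tilt stage fixed to the bench: base 200 (x) x 250 (y) x 17 mm, origin under its centre, z up. In its frame a hinge pin with two torsion springs runs along x through (0, -55, 80) mm; the hinged plate (130 wide in x, 165 long in y, 6 thick, level at rest, top face at z = 83) reaches from the pin to its free edge at y = +107
- tilt_plate (a joint): Tilt of the hinged plate, rad: 0 = level against its stop, where the springs bring it; grows as the free edge goes down; hard limit 0.42. At the thumb pad about 2.5 N starts it moving, then about 19 N per rad more (5 N at 0.13, 8 N at 0.28 rad). Let go all at once it snaps up at about 2 rad/s
- pad_top (a point): Centre of the top face of the round rubber thumb pad (30 mm across, 5 high) on the plate's free corner next to the scale: 142 mm from the hinge pin along the plate, 8 mm above the pin; at (36, 87, 88) mm in the stage's frame when level. Its frame tilts with the plate, z the plate's upward normal. The scale's post is 38 mm off in x. The pad's solid is tilt_plate_c0
- pointer_tip (a point): Tip of the dark steel pointer fixed to the plate's +x edge, 139 mm from the hinge pin, running just inside the scale's inner edge; it goes down on the arc as the plate is pressed (139 mm x tilt)
- index_mark (a point): Point of the dark steel index clip, an arrow (clip 11 mm high) on the scale's outer rim pointing inwards at the pointer. Given on the pointer tip's own circle, so that pointer_tip coincides with it when the pointer is at the index. Its z is the upward tangent of that circle. Set differently each time, 0.13 to 0.28 rad below level; stays by friction
- index_clip (a joint): Where the index clip is set, rad below level, same sense and centre as joint tilt_plate: the pointer is at the index when tilt_plate equals index_clip
- scale (a point): Middle of the quadrant scale, an upright plate 3 mm thick at x = 81 mm in the stage's frame, beside the plate's +x edge and fixed to the base; centred on the hinge pin, radii 142 to 174 mm, graduated every 2 degrees, highest point at z = 103. A post behind it has its inner face at x = 74, y = 103 to 117, up to z = 95
- lens (a point): Lens end of the black microscope tube (42 mm across, 118 long) that looks down at the board from the hinge side: at (0, -42, 193) mm in the stage's frame; the tube slants up and away to (0, -100, 296). It hangs from a steel pillar 16 mm across at (-55, -105), 280 mm high. Fixed to the base; stay clear of it
- nest (a point): Centre of the place of the board on the hinged plate: a frame of black ledges 4 mm high; the frame turns with the plate, z its upward normal
- board: Green circuit board 80 x 60 x 2 with chips and parts up to 11 mm high, lying loose in the nest, 40 g; origin at the centre of its underside. Its nearest edge is about 42 mm from the pad's centre, measured along the plate's length
- board_center (a point): Centre of the board at half its thickness; coincides with nest when it lies in place (free play about 2 mm)
- spool: Small white spool of solder lying flat, 60 across, 24 high; origin at the centre of its underside
- flux_jar: Small amber jar with white lid, 38 across, 32 high; origin at the centre of its underside
- tweezers: Steel tweezers 130 long lying flat, 9 high; origin under their middle
- pump: Blue and silver desoldering pump 240 long lying flat, 20 across; origin under its middle
- screwdriver: Black-handled screwdriver 150 long lying flat; origin under its middle
- parts_tray: Grey parts tray with compartments 90 x 120 x 25; origin at the centre of its underside
- water: Water bottle with blue cap, 62 across, 190 high, standing; origin at the centre of its underside
Things that resemble listed ones, but are neither listed nor needed, are in the scene too. What is shaped like the board but blue or yellow is not meant.

How it is judged:
By the outcome, as a careful person would: the job done as asked, in the order asked, and still so for the second after the job is handed in, with the robot touching nothing.
It also fails if it takes over 42 s, if anything falls off the work surface, if the arm or the gripper's body presses on something with over 40 N, if the wrist force passes 120 N, or if a joint passes its speed limit or range.

ROBOT

A 6-joint arm with a two-finger parallel gripper is mounted at the origin on the work surface. World frame = base frame: x ahead of the robot, y to its left, z up, the work surface at z = 0. Lengths are in m, angles in rad, forces in N, time in s.
With the tool pointing down it reaches from about 0.3 to 0.875 m from the base axis. Payload 4.2 kg.
Tool frame: the origin (TCP) lies on the centre line of the jaws, within the pads' length; the fingertips stand 19 mm ahead of it and the grasp point (between the pads) is the TCP (manip.nose_length is the distance from the TCP to the fingertips, in m); y points along the fingers, x is the direction in which the jaws open and shut, and the axes are right-handed (so a half turn about y gives the same grasp; the last joint's range is limited). The gripper opens to 85 mm and grips with 20 to 120 N. Pads are 22 mm wide; open, the fingers measure 114 mm over their backs; the gripper's body (76 mm by 85 mm) begins 54 mm behind the grasp point. The pads swing forward as they close: fully open they stand 13 mm farther back than shut.
Start: joints at [1.302, 0.32, 1.565, -0, 1.257, -0.02], TCP at [0.142, 0.557, 0.25] pointing down, gripper open.
Joint ranges: [-3.11, 3.11], [-0.84, 2.01], [0.21, 2.61], [-1.34, 4.49], [0.05, 2.63], [-2.56, 2.56]. Speed limits (rad/s): [2.57, 2.57, 3.14, 3.14, 3.14, 3.14].

INTERFACE

Orientations are given as a unit quaternion [w, x, y, z].
In Python, from workcell import manip gives the robot as it stands.
- The arm moves only by the shell command python3 -m pendant 'ROWS' [OPENING] [FORCE]. ROWS is JSON, a list of rows, each an object with "translation": the shift along the world's x, y, z in m, a list of three; "rot": the turn, a rotation vector about the world's x, y, z in rad, a list of three. A call has 1 to 10 rows; each row is the pose to reach, as a shift and turn from the pose commanded when the call began; what a row does not reach only later rows make up. A row lasts 1/12 s, in which the tool goes at most 41.7 mm and 7.16 degrees, less where a joint would pass 70% of its speed; a pose out of reach is approached as far as the arm can. A call with a gripper value outside its range is refused whole. OPENING is the finger opening in m, from 0 to 0.0854, set as the call begins (- or left out, the last holds). The fingers move at their own pace and stop on an object; FORCE is the grip in N (left out, the last holds). Time passes only in rows, so rows that repeat a pose let the fingers close. It gives the time, the measured TCP pose, the force and the opening at its end, in the units of the state.
- manip.observe(): the state, without advancing time (a new reading comes with each control period).
- manip.get_image(name): name is "side" or "top"; returns (picture, depth): 400x640x3 uint8, red, green, blue; 400x640 float32, m along the optical axis (not along the pixel's ray), 0 where there is no reading.
- manip.calibration(name): a dict with "fx", "fy", "cx", "cy" (pixels), "rvec" (rotation vector, rad) and "tvec" (3), from world to camera coordinates, as OpenCV has them. Camera axes: x right, y down, z forward; pixel columns grow to the right and rows downward; lengths in m; the calibration is good to about 2 mm. A picture is of the moment at which its call begins. calibration takes no time and is no camera call.
- manip.finish_job(): hands the job in, once; it reports no verdict.
Trained networks look in the newest picture that a camera, given by its name, has taken for a name from the list of things; names that differ only in an ending like _2 or _b are one class to them, and where a whole thing is asked for, a point or a joint stands for the part that bears it (a point fixed in the world has none). Each returns a list of dicts, best first, with "score" (0 to 1); they miss things now and then, are a little off and sometimes report something else, mostly with a low value. They report only what shows in the picture. A call takes as long as a camera call. They do not tell look-alikes from the thing itself.
- manip.outline_of(label, camera): "pixels" (400x640 bool, what is visible of it) and "bbox" ([left, top, right, bottom] in pixels, round what is visible of it).
The state is a dict: "time_s": time; "joint_pos": joint angles; "qd": joint speeds; "joint_torque": joint torques, N m; "eef_pos": TCP position; "eef_rot": TCP orientation; "contact_force": force on the tool from outside, world axes, zero at the start; "ft_torque": the same for the moment, N m; "opening": finger opening in m.
Only numpy, scipy, OpenCV 4.12 (cv2) and the standard library are available. Lean on these libraries where they do the work, as an engineer would, in place of code of your own. Each camera call takes 0.05 s, during which the arm holds its last target. There are 200 camera calls.

## Working session

There is one attempt and no reset: what is moved stays moved. The work goes in short steps, Python scripts to look and compute and a shell command to move; the robot and the scene stay as the last step left them, time stands still between calls to the robot, and variables do not carry over. Pictures are saved under pics/ and viewed, about 8 in all and at most 12, crops included, and the job is handed in when it is done.

```bash
mkdir -p pics; ls
cat > h.py <<'E'
import numpy as np, cv2
from workcell import manip
def cam(n):
    c=manip.calibration(n);R=cv2.Rodrigues(np.array(c['rvec'],float))[0]
    return c,R,np.array(c['tvec'],float).ravel()
def cloud(n,d):
    c,R,t=cam(n);v,u=np.mgrid[:400,:640]
    P=np.stack([(u-c['cx'])/c['fx']*d,(v-c['cy'])/c['fy']*d,d],-1)
    return (P-t)@R
def proj(n,X):
    c,R,t=cam(n);p=np.atleast_2d(X)@R.T+t
    return np.c_[c['fx']*p[:,0]/p[:,2]+c['cx'],c['fy']*p[:,1]/p[:,2]+c['cy']]
E
python3 - <<'E'
from h import *
s=manip.observe();print({k:np.round(v,3) for k,v in s.items()})
for n in('top','side'):
    im,d=manip.get_image(n);np.savez(f'{n}0.npz',im=im,d=d)
    cv2.imwrite(f'pics/{n}0.png',im[...,::-1])
    P=cloud(n,d)
    c,R,t=cam(n);print(n,'campos',-R.T@t,c['fx'])
    for l in('stage','tilt_plate','pad_top','index_clip','board','pointer_tip'):
        for o in manip.outline_of(l,n)[:2]:
            m=o['pixels']&(d>0)
            print(n,l,round(o['score'],2),o['bbox'],m.sum(),np.round(np.median(P[m],0),3) if m.any() else '')
E
```

```text
pics
{'time_s': np.float64(0.0), 'joint_pos': array([ 1.302,  0.32 ,  1.566, -0.   ,  1.257, -0.02 ]), 'qd': array([-0.   , -0.001,  0.002, -0.001,  0.002, -0.001]), 'joint_torque': array([-3.0000e-03, -4.1552e+01, -2.3416e+01, -0.0000e+00,  8.0000e-03,
       -0.0000e+00]), 'eef_pos': array([0.141, 0.557, 0.249]), 'eef_rot': array([-0.558,  0.559,  0.434, -0.435]), 'contact_force': array([ 0.11 , -0.163, -0.059]), 'ft_torque': array([ 0.04 , -0.031, -0.023]), 'opening': np.float64(0.085)}
top campos [ 0.30673892 -0.01691234  1.23038664] 366.39253109131806
top stage 0.66 [290.1, 179.1, 379.6, 252.2] 4117 [ 0.522 -0.073  0.082]
top tilt_plate 0.87 [299.2, 180.9, 358.6, 234.7] 1488 [ 0.559 -0.016  0.084]
top pad_top 0.65 [297.1, 186.3, 353.9, 235.2] 1480 [ 0.557 -0.018  0.084]
top board 0.94 [318.6, 201.6, 339.7, 227.7] 469 [ 0.537 -0.047  0.086]
top board 0.92 [388.8, 214.8, 415.0, 234.9] 415 [ 0.52  -0.296  0.003]
top pointer_tip 0.73 [299.3, 184.5, 356.6, 232.6] 1536 [ 0.557 -0.021  0.084]
side campos [ 0.0487475  -0.86306056  1.02181586] 461.40390420528706
side stage 0.71 [291.6, 184.4, 383.7, 283.1] 4848 [ 0.511 -0.123  0.021]
side tilt_plate 0.86 [305.3, 201.0, 366.3, 247.8] 886 [ 0.549 -0.07   0.082]
side tilt_plate 0.45 [290.8, 182.9, 384.2, 284.8] 4981 [ 0.512 -0.122  0.02 ]
side pad_top 0.73 [302.3, 205.0, 366.6, 247.2] 871 [ 0.546 -0.066  0.082]
side pad_top 0.42 [403.5, 305.0, 433.0, 369.5] 1376 [ 0.501 -0.484  0.111]
side index_clip 0.39 [292.1, 185.4, 383.4, 286.3] 4874 [ 0.512 -0.123  0.022]
side board 0.83 [358.7, 289.3, 390.0, 320.4] 567 [ 0.514 -0.3    0.001]
side board 0.79 [263.8, 201.7, 293.1, 217.9] 336 [0.463 0.158 0.001]
side pointer_tip 0.81 [304.6, 197.9, 364.7, 250.7] 965 [ 0.541 -0.07   0.082]
```

Run:
```python
import cv2
a=cv2.imread('pics/top0.png')[160:270,260:410];b=cv2.imread('pics/side0.png')[160:300,260:410]
a=cv2.resize(a,None,fx=5,fy=5,interpolation=2)[:, :];b=cv2.resize(b,None,fx=4,fy=4,interpolation=2)
cv2.imwrite('pics/a.png',a);cv2.imwrite('pics/b.png',b)
```

```text
(no output)
```

View pics/a.png

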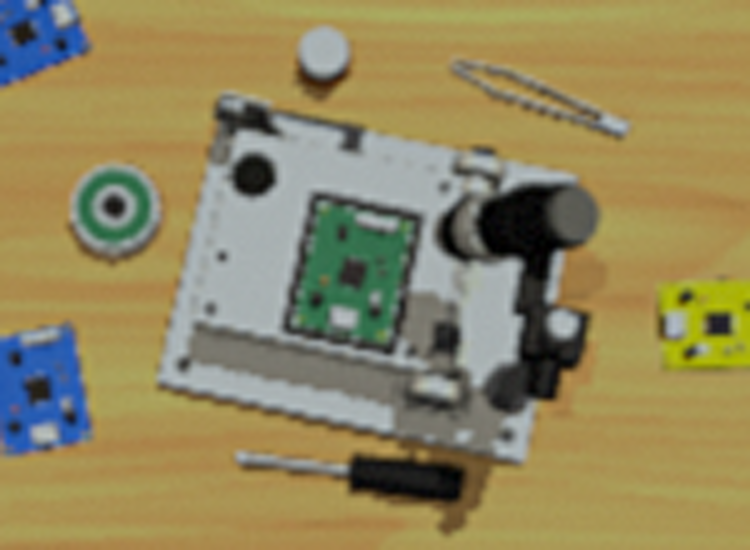

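View pics/b.png

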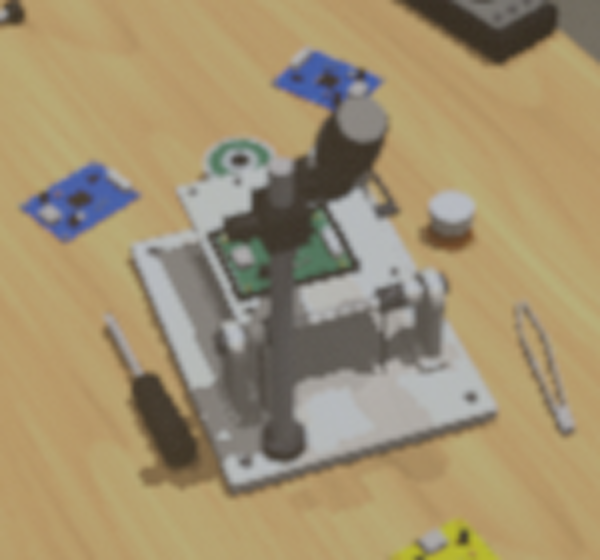

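View pics/side0.png

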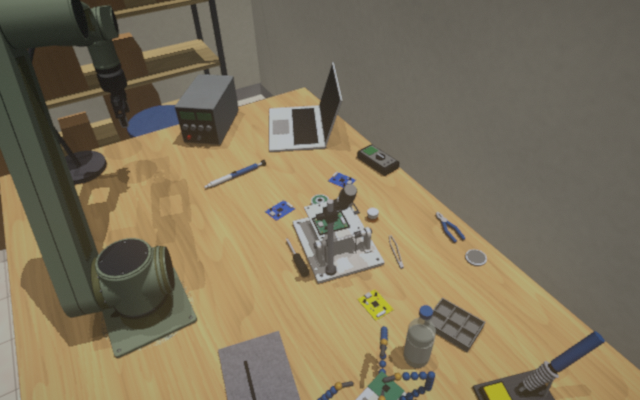

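Top crop: pad at about full-image (311,195), with the scale and post along the upper edge (305–332, 179–188). The side view sees the stage from the hinge side. Next I'll fit the stage pose and look for the clip with averaged pictures.

Run:
```python
from h import *
from scipy.optimize import least_squares
for n in('top','side'):
    r=[manip.get_image(n) for _ in range(10)]
    im=np.mean([a for a,_ in r],0);d=np.median([b for _,b in r],0);np.savez(f'{n}1.npz',im=im,d=d)
    l=[(q['score'],q['bbox']) for q in manip.outline_of('index_mark',n)[:2]];print(l)
S=np.array
L=[(-100,125,17),(-100,-125,17),(100,-125,17),(36,87,88)]
T=[(260+160/5,160+384/5),(260+525/5,160+462/5),(260+579/5,160+176/5),(260+255/5,160+174/5)]
Ls=[(-100,125,17),(-100,-125,17),(100,-125,17)]
Ts=[(260+134/4,160+246/4),(260+230/4,160+485/4),(260+496/4,160+408/4)]
def W(p,X):
    c,s=np.cos(p[2]),np.sin(p[2]);X=np.array(X,float)/1000
    return np.c_[p[0]+c*X[:,0]-s*X[:,1],p[1]+s*X[:,0]+c*X[:,1],X[:,2]]
def rt(p):return (proj('top',W(p,L))-T).ravel()
def rs(p):return (proj('side',W(p,Ls))-Ts).ravel()
for f in (rt,rs,lambda p:np.r_[rt(p),rs(p)]):
    s=least_squares(f,[.525,-.06,0]);print(s.x.round(4),s.fun.round(1))
p=s.x
d=np.load('top1.npz')['d'];P=cloud('top',d)
m=np.zeros((400,640),bool);m[192:198,308:314]=1
print('pad depth pts',P[193:197,309:313].reshape(-1,3).mean(0).round(4),'pred',W(p,[(36,87,88)]))
np.save('p.npy',p)
for n,(r0,r1,c0,c1),k in(('top',(170,215,290,350),13),('side',(185,260,285,375),8)):
    im=np.load(f'{n}1.npz')['im'][r0:r1,c0:c1]
    im=np.clip(im*1.3,0,255).astype('uint8')[...,::-1]
    im=cv2.resize(im,None,fx=k,fy=k,interpolation=cv2.INTER_CUBIC)
    g=im.copy()
    f=lambda X:((proj(n,W(p,X))-(c0,r0)+.5)*k).astype(int)
    for th,col in((0,(255,255,0)),(.13,(0,0,255)),(.2,(0,255,0)),(.28,(255,0,0))):
        X=[(80,-55+r*np.cos(th),80-r*np.sin(th)) for r in(142,174)]
        a,b=f(X);cv2.line(im,tuple(map(int,a)),tuple(map(int,b)),col,1)
    for a in f([(36,87,88),(65,107,83),(65,-50,83),(-65,107,83)]):cv2.circle(im,tuple(map(int,a)),3,(255,0,255),1)
    cv2.imwrite(f'pics/{n}z.png',im[:600,:800]);cv2.imwrite(f'pics/{n}zc.png',g[:600,:800])
```

```text
[(0.51, [189.2, 217.1, 199.4, 290.4])]
[]
[ 0.5446 -0.0637 -0.1972] [-0.6 -0.2  0.4  0.2  0.2 -0.2 -0.1  0.2]
[ 0.5449 -0.0642 -0.2114] [-0.8 -0.8 -0.1  0.1  0.8  0.5]
[ 0.5446 -0.0638 -0.2035] [-0.6 -0.4  0.2  0.4  0.4  0.   0.1  0.  -1.2 -0.6  0.2  0.1  0.8  0.1]
pad depth pts [0.5984 0.016  0.0883] pred [[0.59748814 0.01409358 0.088     ]]
```

View pics/topz.png

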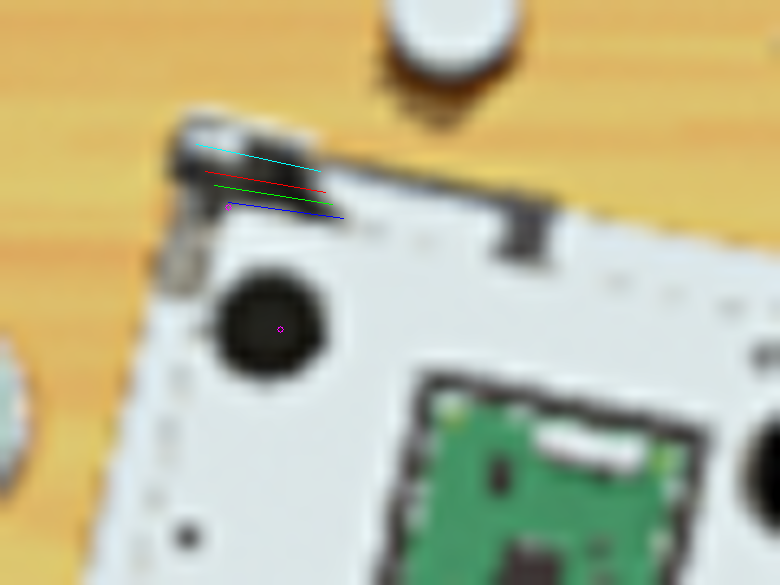

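View pics/sidez.png

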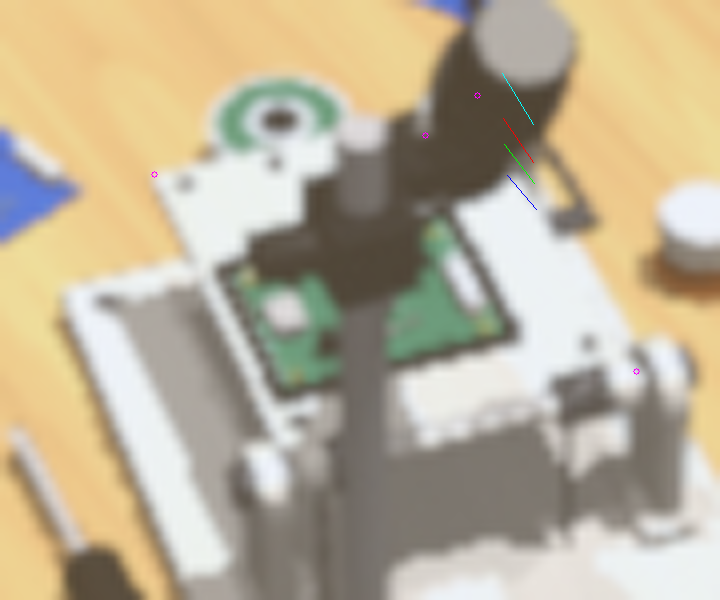

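Top zoom: pad at (310.7,194.8) px, with a dark wedge at about (309–315, 181–186) near the scale. In the side view the microscope tube hides the scale. I'll zoom in on the wedge with contrast and depth.

```bash
cat >> h.py <<'E'
def W(p,X):
    c,s=np.cos(p[2]),np.sin(p[2]);X=np.array(X,float)/1000
    return np.c_[p[0]+c*X[:,0]-s*X[:,1],p[1]+s*X[:,0]+c*X[:,1],X[:,2]]
def toS(p,P):
    c,s=np.cos(p[2]),np.sin(p[2]);d=P-[p[0],p[1],0]
    return np.stack([c*d[...,0]+s*d[...,1],-s*d[...,0]+c*d[...,1],d[...,2]],-1)*1000
E
python3 - <<'E'
from h import *
p=np.load('p.npy');z=np.load('top1.npz')
r0,r1,c0,c1=174,198,300,336;k=20
im=z['im'][r0:r1,c0:c1];im=(255*(np.clip(im,0,230)/230)**.6).astype('uint8')[...,::-1]
A=cv2.resize(im,None,fx=k,fy=k,interpolation=cv2.INTER_CUBIC);B=cv2.resize(im,None,fx=k,fy=k,interpolation=0)
f=lambda X:((proj('top',W(p,X))+(-.85,-.5)-(c0,r0)+.5)*k).astype(int)
arc=lambda r,x,t:[(x,-55+r*np.cos(a),80-r*np.sin(a)) for a in t]
t=np.linspace(-.13,.45,15)
pl=lambda X,c:cv2.polylines(B,[f(X)],False,c,1)
pl(arc(142,80,t),(0,255,255));pl(arc(174,80,t),(0,255,255))
pl([(65,-50,83),(65,107,83),(0,107,83)],(255,0,255))
for a,c in((.13,(0,0,255)),(.2,(0,255,0)),(.28,(255,0,0))):pl(arc(1,80,[a])and[arc(r,80,[a])[0] for r in(142,180)],c)
pl([(74,103,95),(74,117,95),(90,117,95),(90,103,95),(74,103,95)],(255,255,0))
cv2.imwrite('pics/c.png',cv2.resize(np.vstack([A[:,:],B])[:],(450,600)) if 0 else cv2.resize(np.vstack([A,B]),None,fx=.62,fy=.62,interpolation=3))
Q=toS(p,cloud('top',z['d']))
g=z['im'].mean(2)
for v in range(177,192):print(v,' '.join('%3d'%x for x in g[v,303:332]))
print('z');
for v in range(177,192):print(v,' '.join('%3d'%x for x in Q[v,303:332,2]))
E
```

```text
177 133 134 135 135 133 132 132 132 132 133 133 134 134 133 134 127 120  98  71  61  51  44  45  65 104 130 136 135 134
178 139 144 150 155 150 143 140 138 137 136 134 134 135 135 135 136 136 112  85  78  73  70  75 104 130 137 136 134 134
179 126 115 114 120 137 148 154 160 152 144 141 136 134 133 134 134 136 127 119 100  80  79 101 126 134 132 132 132 132
180  99 123 149 152 163 139 109 118 127 141 154 146 132 130 131 131 132 132 133 123 115 114 123 130 129 129 128 128 129
181  78  94 120 135 153 118  54  52  67  87 115 124 120 125 130 130 132 132 133 134 132 132 132 131 131 130 130 130 130
182  67  46  55  73  95  78  41  38  30  36  71  95 103 100  98 100 113 123 130 135 136 136 136 136 136 136 136 135 135
183  62  35  36  38  50  47  39  36  24  23  57 106 143 137 117  97  89  90  90 100 105 115 124 131 137 138 137 138 137
184 104  76  53  41  46  40  29  24  20  20  48 109 162 173 165 157 150 133 114 102  84  79  83  89  99 106 106 116 121
185 109  95  68  44  65  71  59  51  43  27  25  66 126 166 178 179 177 170 164 159 152 147 130 113  95  76  72  78  84
186 100  91  69  55 
[... 1801 characters left out ...]
  82  84  82  83  84  29  31  33  34  28  19  16  17  18  17  18  17  17  16  16  16  82  83  83  82
187  16  23  22  81  81  83  84  84  82  82  83  83  82  82  16  17  17  18  17  17  18  18  15  19  17  82  82  83  82
188  22  23  22  81  82  83  83  82  82  82  83  85  81  82  84  83  84  83  81  16  18  16  19  18  18  82  83  83  82
189  16  16  17  84  83  82  83  83  83  83  84  81  83  85  83  83  83  82  82  83  83  83  82  17  18  83  82  82  16
190  17  16  18  83  82  83  88  88  88  83  83  82  81  84  83  82  83  82  84  83  84  83  82  84  83  84  82  83  18
191  16  19  82  84  86  89  87  88  87  88  89  83  82  83  83  82  83  83  84  83  83  83  83  83  82  83  83  83  83
```

View pics/c.png

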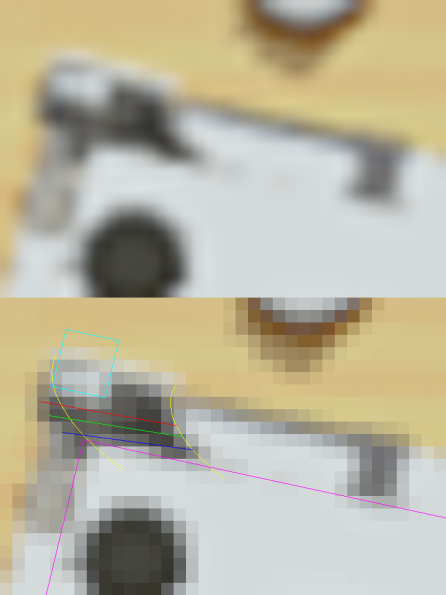

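Run:
```python
from h import *
p=np.load('p.npy');z=np.load('top1.npz')
# local correction from pad & plate depth
Q=toS(p,cloud('top',z['d']));g=z['im']
H=Q[185:205,300:322].reshape(-1,3)
pd=H[(H[:,2]>86.3)&(H[:,2]<90)&(np.hypot(H[:,0]-36,H[:,1]-87)<22)]
print('pad',pd.mean(0),len(pd), 'minmax mid',(pd.min(0)+pd.max(0))/2)
for v in range(176,189):
    print(v,' '.join('%4d,%4d,%3d(%3d)'%(*Q[v,u],g[v,u].mean()) for u in range(300,313)))
```

```text
pad [37.38826461 91.20362237 88.38432342] 64 minmax mid [37.50473394 91.01978989 88.26690013]
176  115, 147,  0(131)  116, 143,  0(130)  116, 139,  0(131)  117, 136,  1(130)  118, 133,  0(130)  118, 129,  1(130)  119, 126,  0(130)  120, 122,  0(129)  121, 119, -1(130)  122, 116,  0(130)  123, 112,  0(131)  123, 109,  0(131)  124, 105,  0(131)
177  111, 146,  0(132)  112, 142,  0(132)  112, 139,  1(132)  113, 135,  1(133)  114, 132,  1(134)  115, 129,  0(135)  116, 125,  0(135)  116, 121,  1(133)  117, 118,  0(132)  118, 115,  1(132)  119, 111,  0(132)  120, 108,  0(132)  121, 105, -1(133)
178  108, 145,  0(135)  108, 141,  1(135)  109, 138,  1(136)   94, 128, 56(139)   82, 120, 99(144)   83, 117, 99(150)   84, 114, 98(155)  113, 121,  0(150)  114, 117,  0(143)  114, 114,  2(140)  115, 110,  0(138)  116, 107,  0(137)  117, 104,  1(136)
179  104, 144,  1(134)  104, 140,  2(135)  106, 137,  1(135)   90, 127, 58(126)   80, 120, 95(115)   81, 117, 95(114)   81, 113, 98(120)   81, 110, 98(137)   82, 107, 98(148)   83, 104, 97(154)   84, 101, 97(160)  112, 106,  1(152)  113, 103,  0(144)
18
[... 1556 characters left out ...]
  1(119)   77, 126, 18(100)   77, 122, 21( 91)   75, 118, 30( 69)   73, 114, 42( 55)   63, 106, 82(122)   63, 103, 84(156)   64, 100, 82(154)   65,  97, 83(140)   65,  94, 84(124)   81,  95, 29( 91)
187   76, 137,  0(134)   77, 134,  0(133)   73, 129, 17(118)   74, 125, 16( 99)   73, 121, 23(102)   74, 118, 22( 97)   59, 109, 81(110)   60, 106, 81(159)   60, 102, 83(181)   60,  99, 84(181)   61,  96, 84(174)   62,  93, 82(170)   63,  90, 82(159)
188   72, 136,  0(131)   73, 133,  0(130)   70, 128, 16(124)   69, 124, 22(109)   69, 120, 23(115)   70, 117, 22(119)   56, 108, 81(141)   56, 105, 82(171)   57, 102, 83(179)   57,  98, 83(179)   58,  95, 82(179)   59,  92, 82(180)   60,  89, 82(179)
```

Run:
```python
from h import *
from scipy.spatial.transform import Rotation as Rn
p=np.load('p.npy');z=np.load('top1.npz')
P=cloud('top',z['d']);Q=toS(p,P)
s=manip.observe();q=s['eef_rot'];R=Rn.from_quat([q[1],q[2],q[3],q[0]]).as_matrix();print(R.round(3),manip.nose_length)
m=Q[192:197,308:314].reshape(-1,3);m=P[185:205,300:322].reshape(-1,3)
h=Q[185:205,300:322].reshape(-1,3);k=(h[:,2]>86.3)&(np.hypot(h[:,0]-37,h[:,1]-91)<17)
print('pad world',m[k].mean(0),'stage',h[k].mean(0))
h=Q.reshape(-1,3)
for nm,c in(('plate',(abs(h[:,2]-83)<2.5)&(abs(h[:,0])<60)&(h[:,1]>65)&(h[:,1]<105)&(h[:,0]<15)),('base',(abs(h[:,2]-17)<4)&(h[:,0]<-75)&(h[:,0]>-95)&(abs(h[:,1])<100))):print(nm,h[c].mean(0),c.sum(),h[c].std(0))
for v,us in((178,(303,)),(179,(303,)),(180,(303,)),(181,(302,303)),(182,(302,303)),(183,(303,)),(183,range(312,316)),(184,range(307,316)),(185,range(308,317))):
  for u in us:
    a=Q[v,u]-[0,3.5,.3];Y=a[1]+55;Z=80-a[2];print(v,u,a.round(1),'r %.1f th %.3f'%(np.hypot(Y,Z),np.arctan2(Z,Y)),z['im'][v,u].mean().round())
```

```text
[[ 0.246  0.    -0.969]
 [ 0.969  0.     0.246]
 [ 0.    -1.    -0.   ]] 0.019
pad world [0.59974733 0.01792567 0.08840965] stage [37.43814233 91.20958789 88.40964782]
plate [-22.7620134   84.97289032  83.39775928] 286 [21.71548335 11.51263714  0.82494045]
base [-85.39603334   1.31679369  17.3243598 ] 346 [ 5.61643672 57.79880238  0.97484694]
178 303 [ 94.5 125.3  55.9] r 181.9 th 0.133 140.0
179 303 [ 90.5 124.2  57.9] r 180.6 th 0.123 126.0
180 303 [ 87.  123.4  58.3] r 179.7 th 0.121 99.0
181 302 [ 83.2 126.   57.2] r 182.4 th 0.125 115.0
181 303 [ 83.2 122.5  59.7] r 178.6 th 0.114 78.0
182 302 [ 79.2 125.   59.4] r 181.1 th 0.114 116.0
182 303 [ 80.1 121.8  58.9] r 178.0 th 0.119 67.0
183 303 [ 78.  121.5  54.4] r 178.3 th 0.144 62.0
183 312 [81.1 91.1 66.6] r 146.7 th 0.091 23.0
183 313 [82.2 88.  65.2] r 143.8 th 0.103 58.0
183 314 [96.2 88.5 17.5] r 156.5 th 0.411 107.0
183 315 [96.4 85.  19.4] r 152.5 th 0.409 143.0
184 307 [ 75.8 107.1  60.4] r 163.3 th 0.120 46.0
184 308 [ 78.4 104.5  53.7] r 161.6 th 0.163 40.0
184 309 [ 78.3 100.9  56.6] r 157.7 th 0.149 30.0
184 310 [78.3 97.5 59.3] r 153.8 th 0.135 25.0
184 311 [79.1 94.2 59.1] r 150.7 th 0.139 20.0
184 312 [79.5 90.9 60.2] r 147.2 th 0.135 20.0
184 313 [80.  87.6 60.9] r 143.9 th 0.133 48.0
184 314 [83.8 85.2 49.8] r 143.4 th 0.212 109.0
184 315 [93.8 84.4 16.2] r 153.4 th 0.429 162.0
185 308 [ 76.9 104.3  46.8] r 162.7 th 0.205 71.0
185 309 [ 81.8 102.5  31.3] r 164.8 th 0.300 59.0
185 310 [81.6 98.9 34.5] r 160.4 th 0.287 52.0
185 311 [81.9 95.4 36.3] r 156.6 th 0.283 44.0
185 312 [81.4 91.7 40.9] r 151.8 th 0.260 28.0
185 313 [81.3 88.2 43.7] r 147.7 th 0.248 25.0
185 314 [81.5 84.8 45.8] r 143.9 th 0.240 66.0
185 315 [84.4 82.1 37.8] r 143.4 th 0.299 126.0
185 316 [91.  80.3 16.5] r 149.4 th 0.439 166.0
```

```bash
python3 -m pendant '[{"translation":[0.015,-0.018,0],"rot":[0,0,0]},{"translation":[0.038,-0.045,0],"rot":[0,0,0]},{"translation":[0.062,-0.073,0],"rot":[0,0,0]},{"translation":[0.086,-0.101,0],"rot":[0,0,0]},{"translation":[0.11,-0.129,0],"rot":[0,0,0]},{"translation":[0.134,-0.157,0],"rot":[0,0,0]},{"translation":[0.158,-0.185,0],"rot":[0,0,0]},{"translation":[0.182,-0.213,0],"rot":[0,0,0]},{"translation":[0.206,-0.242,0],"rot":[0,0,0]},{"translation":[0.230,-0.270,0],"rot":[0,0,0]}]' 0 20
python3 -m pendant '[{"translation":[0.024,-0.028,0],"rot":[0,0,0]},{"translation":[0.048,-0.056,0],"rot":[0,0,0]},{"translation":[0.072,-0.084,0],"rot":[0,0,0]},{"translation":[0.096,-0.113,0],"rot":[0,0,0]},{"translation":[0.12,-0.141,0],"rot":[0,0,0]},{"translation":[0.144,-0.169,0],"rot":[0,0,0]},{"translation":[0.168,-0.197,-0.01],"rot":[0,0,0]},{"translation":[0.192,-0.225,-0.02],"rot":[0,0,0]},{"translation":[0.214,-0.253,-0.03],"rot":[0,0,0]},{"translation":[0.228,-0.269,-0.04],"rot":[0,0,0]}]'
```

```text
time_s: 2.63
eef_pos: [0.3724, 0.2857, 0.2506]
eef_rot: [-0.558, 0.558, 0.434, -0.434]
contact_force: [1.0, 0.3, -0.3]
opening: 0.0001
time_s: 3.47
eef_pos: [0.6016, 0.0152, 0.2098]
eef_rot: [-0.558, 0.559, 0.434, -0.433]
contact_force: [1.5, -0.3, -0.3]
opening: 0.0
```

```bash
python3 -m pendant '[{"translation":[0,0.001,-0.012],"rot":[0,0,0]},{"translation":[0,0.002,-0.03],"rot":[0,0,0]},{"translation":[0,0.002,-0.05],"rot":[0,0,0]},{"translation":[0,0.002,-0.068],"rot":[0,0,0]},{"translation":[0,0.002,-0.08],"rot":[0,0,0]},{"translation":[0,0.002,-0.088],"rot":[0,0,0]},{"translation":[0,0.002,-0.093],"rot":[0,0,0]},{"translation":[0,0.002,-0.095],"rot":[0,0,0]},{"translation":[0,0.002,-0.095],"rot":[0,0,0]}]'
python3 - <<'E'
from h import *
s=manip.observe();print(s['eef_pos'],s['contact_force'],s['time_s'])
o=[]
for n,(r0,r1,c0,c1) in(('top',(150,260,250,400)),('side',(150,260,270,420))):
    im,d=manip.get_image(n);np.savez(f'{n}2.npz',im=im,d=d)
    o.append(cv2.resize(im[r0:r1,c0:c1,::-1],None,fx=2.6,fy=2.6,interpolation=2)if n=='side' else cv2.resize(im[r0:r1,c0:c1,::-1],None,fx=2.6,fy=2.6,interpolation=2))
cv2.imwrite('pics/e.png',np.hstack(o))
E
```

```text
time_s: 4.22
eef_pos: [0.5998, 0.0203, 0.1155]
eef_rot: [-0.558, 0.558, 0.434, -0.434]
contact_force: [0.1, -0.8, 0.1]
opening: -0.0002
[0.59978976 0.02034527 0.11546877] [ 0.14557428 -0.76159708  0.07598255] 4.2167
```

View pics/e.png

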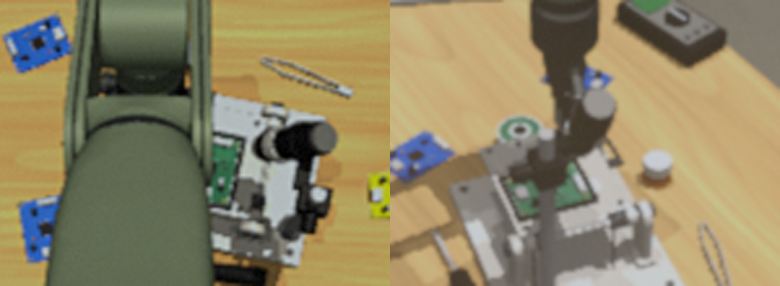

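The top view is now mostly covered by the forearm, with part of the board, the plate and the lens still showing. In the side view the gripper stands over the pad corner, clear of the tube. I'll press to about 0.10 rad first.

```bash
python3 -m pendant '[{"translation":[0,-0.001,-0.003],"rot":[0,0,0]},{"translation":[0,-0.002,-0.006],"rot":[0,0,0]},{"translation":[0,-0.002,-0.0075],"rot":[0,0,0]},{"translation":[0,-0.002,-0.0085],"rot":[0,0,0]},{"translation":[0,-0.0015,-0.0103],"rot":[-0.012,0.002,0]},{"translation":[0,-0.001,-0.0121],"rot":[-0.0245,0.005,0]},{"translation":[0,-0.0005,-0.0156],"rot":[-0.049,0.01,0]},{"translation":[0,0,-0.0192],"rot":[-0.0735,0.015,0]},{"translation":[0,0,-0.0228],"rot":[-0.098,0.02,0]},{"translation":[0,0,-0.0228],"rot":[-0.098,0.02,0]}]'
cat > m.py <<'E'
from h import *
# plate tilt from depth: compare points on plate with stage frame (y corrected)
import sys
p=np.load('p.npy');s=manip.observe();print(s['time_s'],s['eef_pos'].round(4),s['contact_force'].round(1))
for n,yo in(('top',3.5),('side',0)):
    D=[manip.get_image(n)[1] for _ in range(3)];d=np.median(D,0)
    b=np.load(f'{n}1.npz')['d'];Q0=toS(p,cloud(n,b));Q=toS(p,cloud(n,d))
    g=(abs(Q0[...,2]-83)<2.5)&(abs(Q0[...,0])<60)&(Q0[...,1]>-45)&(Q0[...,1]<105)&(b>0)&(d>0)
    g=cv2.erode(g.astype('uint8'),np.ones((3,3)))>0
    dz=(Q-Q0)[...,2]
    g&=(Q[...,2]<85)&(dz>-60)&(Q[...,2]>30)
    q,q0=Q[g],Q0[g]
    # line fit on current points: height above pin vs y
    Y=q[:,1]-yo+55;Z=q[:,2]-83.3
    k=np.polyfit(Y,Z,1)
    for _ in range(3):
        r=abs(Z-np.polyval(k,Y))<2.5;k=np.polyfit(Y[r],Z[r],1)
    print(n,g.sum(),r.sum(),'slope tilt',-np.arctan(k[0]).round(4),'Yrange',Y[r].min().round(),Y[r].max().round(),'c',k[1].round(2),'ratio',(-(Z*Y)[r].sum()/(Y*Y)[r].sum()).round(4))
E
python3 m.py
```

```text
time_s: 5.15
eef_pos: [0.5999, 0.0208, 0.0924]
eef_rot: [-0.534, 0.581, 0.407, -0.461]
contact_force: [-0.5, -1.7, 5.2]
opening: 0.0001
5.15 [0.5999 0.0208 0.0924] [-0.5 -1.7  5.2]
top 180 167 slope tilt 0.0956 Yrange 10.0 101.0 c 0.18 ratio 0.0927
side 187 153 slope tilt 0.1009 Yrange 16.0 159.0 c -0.77 ratio 0.1101
```

```bash
python3 -m pendant '[{"translation":[0,0.0003,-0.002],"rot":[-0.014,0.003,0]},{"translation":[0.0001,0.0006,-0.0045],"rot":[-0.03,0.006,0]},{"translation":[0.0001,0.0009,-0.0069],"rot":[-0.047,0.01,0]},{"translation":[0.0001,0.0009,-0.0069],"rot":[-0.047,0.01,0]},{"translation":[0.0001,0.0009,-0.0069],"rot":[-0.047,0.01,0]}]'
python3 m.py
python3 - <<'E'
from h import *
im,d=manip.get_image('side');cv2.imwrite('pics/s3.png',cv2.resize(im[170:260,280:390,::-1],None,fx=6.5,fy=6.5,interpolation=2))
E
```

```text
time_s: 5.87
eef_pos: [0.6, 0.0211, 0.0857]
eef_rot: [-0.522, 0.591, 0.393, -0.473]
contact_force: [0.0, -0.3, 5.1]
opening: 0.0001
5.8667 [0.6    0.0211 0.0857] [ 0.  -0.3  5.1]
top 259 236 slope tilt 0.1439 Yrange 10.0 125.0 c 0.22 ratio 0.1425
side 177 158 slope tilt 0.1447 Yrange 16.0 162.0 c -0.63 ratio 0.1538
```

View pics/s3.png

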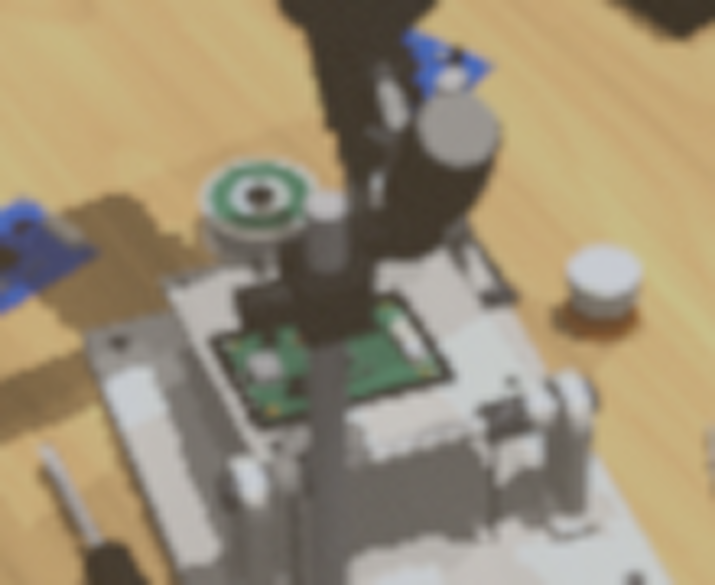

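The side view shows the tilted plate with the board in place and the fingers on the pad. Kinematics give 0.148 rad, depth 0.144 and the index estimate is 0.148, so I'll hold here.

```bash
for i in 1 2; do python3 -m pendant '[{"translation":[0,0,-0.0003],"rot":[0,0,0]},{"translation":[0,0,-0.0003],"rot":[0,0,0]},{"translation":[0,0,-0.0003],"rot":[0,0,0]},{"translation":[0,0,-0.0003],"rot":[0,0,0]},{"translation":[0,0,-0.0003],"rot":[0,0,0]},{"translation":[0,0,-0.0003],"rot":[0,0,0]},{"translation":[0,0,-0.0003],"rot":[0,0,0]},{"translation":[0,0,-0.0003],"rot":[0,0,0]},{"translation":[0,0,-0.0003],"rot":[0,0,0]},{"translation":[0,0,-0.0003],"rot":[0,0,0]}]' ; done; python3 m.py
```

```text
time_s: 7.05
eef_pos: [0.6, 0.0211, 0.0856]
eef_rot: [-0.523, 0.591, 0.393, -0.472]
contact_force: [0.0, 0.4, 5.1]
opening: 0.0001
time_s: 7.88
eef_pos: [0.6, 0.0211, 0.0853]
eef_rot: [-0.523, 0.591, 0.393, -0.472]
contact_force: [0.2, 0.3, 5.1]
opening: -0.0001
7.8833 [0.6    0.0211 0.0853] [0.2 0.3 5.1]
top 257 238 slope tilt 0.1446 Yrange 10.0 125.0 c 0.04 ratio 0.1452
side 176 154 slope tilt 0.1551 Yrange 17.0 159.0 c -0.53 ratio 0.1632
```

```bash
for i in 1 2; do python3 -m pendant '[{"translation":[0,-0.0001,0.0011],"rot":[0.0073,-0.0015,0]},{"translation":[0,-0.0002,0.0022],"rot":[0.0146,-0.003,0]},{"translation":[0,-0.0004,0.0032],"rot":[0.0218,-0.0045,0]},{"translation":[0,-0.0005,0.0043],"rot":[0.029,-0.006,0]},{"translation":[0,-0.0006,0.0054],"rot":[0.0363,-0.0075,0]},{"translation":[0,-0.0007,0.0065],"rot":[0.0435,-0.009,0]},{"translation":[0,-0.0008,0.0076],"rot":[0.0508,-0.0105,0]},{"translation":[0,-0.001,0.0086],"rot":[0.058,-0.012,0]},{"translation":[0,-0.0011,0.0097],"rot":[0.0653,-0.0135,0]},{"translation":[0,-0.0012,0.0108],"rot":[0.0725,-0.015,0]}]'; done; python3 m.py
```

```text
time_s: 9.02
eef_pos: [0.5998, 0.0202, 0.0959]
eef_rot: [-0.541, 0.575, 0.414, -0.453]
contact_force: [2.0, 1.7, 4.4]
opening: -0.0
time_s: 9.85
eef_pos: [0.5994, 0.0185, 0.1066]
eef_rot: [0.558, -0.558, -0.434, 0.434]
contact_force: [0.7, 0.8, 2.7]
opening: 0.0
9.85 [0.5994 0.0185 0.1066] [0.7 0.8 2.7]
top 124 123 slope tilt -0.0062 Yrange 10.0 73.0 c -0.65 ratio 0.011
side 184 164 slope tilt 0.0086 Yrange 15.0 150.0 c -1.18 ratio 0.0229
```

Nearly level and still in light contact. I'll raise slowly for the last few millimetres, then move clear.

```bash
python3 -m pendant '[{"translation":[0,0,0.0004],"rot":[0,0,0]},{"translation":[0,0,0.0008],"rot":[0,0,0]},{"translation":[0,0,0.0012],"rot":[0,0,0]},{"translation":[0,0,0.0016],"rot":[0,0,0]},{"translation":[0,0,0.002],"rot":[0,0,0]},{"translation":[0,0,0.0024],"rot":[0,0,0]},{"translation":[0,0,0.0028],"rot":[0,0,0]},{"translation":[0,0,0.0033],"rot":[0,0,0]},{"translation":[0,0,0.004],"rot":[0,0,0]},{"translation":[0,0,0.005],"rot":[0,0,0]}]'
python3 -m pendant '[{"translation":[0,0,0.01],"rot":[0,0,0]},{"translation":[0,0,0.03],"rot":[0,0,0]},{"translation":[0,0,0.055],"rot":[0,0,0]},{"translation":[0,0,0.08],"rot":[0,0,0]},{"translation":[-0.01,0.012,0.105],"rot":[0,0,0]},{"translation":[-0.03,0.036,0.125],"rot":[0,0,0]},{"translation":[-0.054,0.064,0.135],"rot":[0,0,0]},{"translation":[-0.078,0.092,0.14],"rot":[0,0,0]},{"translation":[-0.102,0.12,0.14],"rot":[0,0,0]},{"translation":[-0.126,0.148,0.14],"rot":[0,0,0]}]'
python3 -m pendant '[{"translation":[-0.024,0.028,0],"rot":[0,0,0]},{"translation":[-0.048,0.056,0],"rot":[0,0,0]},{"translation":[-0.072,0.084,0],"rot":[0,0,0]},{"translation":[-0.096,0.113,0],"rot":[0,0,0]},{"translation":[-0.12,0.141,0],"rot":[0,0,0]},{"translation":[-0.144,0.169,0],"rot":[0,0,0]},{"translation":[-0.168,0.197,0],"rot":[0,0,0]},{"translation":[-0.18,0.21,0],"rot":[0,0,0]},{"translation":[-0.18,0.21,0],"rot":[0,0,0]}]'
python3 m.py
python3 - <<'E'
from h import *
p=np.load('p.npy')
r=[manip.get_image('top') for _ in range(10)];im=np.mean([a for a,_ in r],0);d=np.median([b for _,b in r],0)
a=np.load('top1.npz');D=abs(im-a['im']).mean(2)[170:260,285:385];print('img diff stage max/mean',D.max(),D.mean())
Q=toS(p,cloud('top',d))
for v,us in((179,(303,)),(180,(303,)),(181,(302,303)),(182,(302,303)),(184,range(308,314))):
  for u in us:
    q=Q[v,u]-[0,3.5,.3];print(v,u,q.round(1),np.arctan2(80-q[2],q[1]+55).round(3))
cv2.imwrite('pics/f.png',cv2.resize(r[0][0][:,:,::-1],None,fx=1.2,fy=1.2))
E
```

```text
time_s: 10.98
eef_pos: [0.5996, 0.0188, 0.1116]
eef_rot: [0.558, -0.558, -0.434, 0.434]
contact_force: [0.2, -0.2, 0.4]
opening: 0.0001
time_s: 11.82
eef_pos: [0.4727, 0.1678, 0.2532]
eef_rot: [-0.558, 0.559, 0.435, -0.433]
contact_force: [0.7, 1.2, -0.2]
opening: 0.0003
time_s: 12.57
eef_pos: [0.2915, 0.3792, 0.2525]
eef_rot: [0.558, -0.557, -0.436, 0.435]
contact_force: [-0.3, 0.2, 0.4]
opening: -0.0
12.5667 [0.2915 0.3792 0.2525] [-0.3  0.2  0.4]
top 478 458 slope tilt 0.0009 Yrange 10.0 153.0 c -0.07 ratio 0.0015
side 180 164 slope tilt -0.0062 Yrange 16.0 148.0 c -1.76 ratio 0.0165
img diff stage max/mean 7.199999999999989 4.344025925925926
179 303 [ 90.8 124.3  56.9] 0.128
180 303 [ 86.9 123.3  58.8] 0.118
181 302 [ 82.8 125.8  58.9] 0.116
181 303 [ 83.6 122.6  58.6] 0.12
182 302 [ 79.5 125.1  58.4] 0.12
182 303 [ 79.7 121.6  60.2] 0.111
184 308 [ 78.1 104.4  54.8] 0.157
184 309 [ 78.2 100.9  56.9] 0.147
184 310 [78.7 97.6 57.9] 0.144
184 311 [78.7 94.1 60.4] 0.131
184 312 [79.5 90.9 60. ] 0.136
184 313 [80.5 87.7 59.1] 0.145
```

View pics/f.png

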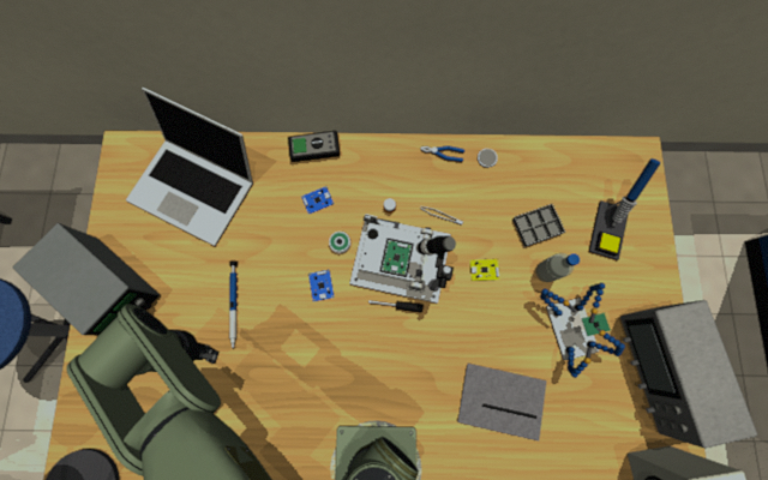

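The plate is level, the scene around the stage is unchanged, and the arm is clear. The clip re-measures at about 0.15 rad. Handing in.

```bash
python3 -c "
from workcell import manip
print(manip.finish_job())"
```

```text
the job is handed in; nothing more can be done
None
```

I pressed the thumb pad with the closed fingertips until the stage sat at about 0.145–0.15 rad and held it there for a little over 2 s. I then eased the plate back to level over about 2 s, under light contact almost to the stop, and moved the arm clear. The job was handed in at about 13 s.

- **Index clip position:** I estimated about 0.148 rad from the top camera's depth before pressing. Afterwards the clip's top face gave about 0.150 and its arrow about 0.144.
- **Tilt while held:** the arm's position gave about 0.148–0.15 rad and the top camera's depth about 0.145. The side camera drifted, reading 0.145–0.163. The 5.1 N contact force suggests about 0.135–0.14.
- **Not checked directly:** I never saw the pointer against the clip while pressing. The forearm blocked the top view of the scale, and the microscope tube blocked the side view.
- **After release:** the top camera showed the plate level (about 0.001 rad). The side camera's two fits gave −0.006 and 0.017 rad, and it reads less reliably. The top picture of the stage matched the one from before, apart from a small overall brightness change. The clip was where it had been and the board was still in its nest.
- **Forces:** the highest contact force I saw reported was about 5 N.

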